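# Clamp a pastry ring under the ring press

### The arm

A 6-joint arm with a two-finger parallel gripper is mounted at the origin on the work surface. World frame = base frame: x ahead of the robot, y to its left, z up, the work surface at z = 0. Lengths are in m, angles in rad, forces in N, time in s.
With the tool pointing down it reaches from about 0.3 to 1 m from the base axis. Payload 5.1 kg.
Tool frame: the origin (TCP) lies at the very end of the fingers, on their centre line; the grasp point (between the pads) lies 19 mm behind it; z points along the fingers, y is the line along which they close (so a half turn about z gives the same grasp; the last joint's range is limited). The gripper opens to 95 mm and grips with 3 to 60 N. Pads are 20 mm wide; open, the fingers measure 119 mm over their backs; the gripper's body (75 mm by 180 mm) begins 59 mm behind the grasp point.
Start: joints at [-1.281, 0.124, 1.65, -0, 1.367, -0.083], TCP at [0.237, -0.605, 0.215] pointing down, gripper open.
Joint ranges: [-2.61, 2.61], [-1.02, 2.33], [0.03, 2.71], [-1.35, 4.49], [0.32, 2.68], [-2.91, 2.91]. Speed limits (rad/s): [2.57, 2.57, 3.14, 3.14, 3.14, 3.14].

### API

Orientations are given as a unit quaternion [w, x, y, z].
In Python, from rig import sensors, camera, order gives the robot as it stands.
- The arm moves only by the tool carry_out, never from a script. Its argument "increments" is a list of rows, each an object of numbers: "x", "y", "z": the shift along the tool's x, y, z in units of 250 mm (1.0 is 250 mm); "rx", "ry", "rz": the turn, a rotation vector about the tool's x, y, z in units of 180 degrees (1.0 is 180 degrees); "hand": the opening, from 0 (shut) to 1 (fully open). In form: [{"x": .., "y": .., "z": .., "rx": .., "ry": .., "rz": .., "hand": ..}, ...]. A call has 1 to 20 rows; each row is the pose to reach, as a shift and turn from the pose commanded when the call began, along the tool's axes at that moment, turning the shorter way round; what a row does not reach only later rows make up. A row lasts 1/10 s, in which the tool goes at most 50 mm and 8.59 degrees, less where a joint would pass 70% of its speed; a pose out of reach is approached as far as the arm can. A call with a number of a shift or a turn outside -1 to 1 is refused whole. A call with a gripper value outside its range is refused whole. The fingers move at their own pace and stop on an object; "newtons" is the grip in N (left out, the last holds). Time passes only in rows, so rows that repeat a pose let the fingers close. It gives the time, the measured TCP pose, the force, the opening and the grip force at its end, in the units of the state.
- sensors.get_state(): the state, without advancing time (a new reading comes with each control period).
- camera(name): name is "side" or "top"; returns a dict with "frame" (480x640x3 uint8, red, green, blue), "fx", "fy", "cx", "cy" (pixels), "R" (3x3) and "t" (3): a world point X has camera coordinates R X + t. Camera axes: x right, y down, z forward; pixel columns grow to the right and rows downward; lengths in m; the calibration is good to about 2 mm. A picture is of the moment at which its call begins. There is no depth.
- order.close_job(): hands the job in; it is judged then, once.
The state is a dict: "time": time; "joint_pos": joint angles; "qd": joint speeds; "tau": joint torques, N m; "tool_pos": TCP position; "eef_rot": TCP orientation; "force": force on the tool from outside, world axes, zero at the start; "wrist_torque": the same for the moment, N m; "finger_gap": finger opening in m; "grasp_force": force on a finger pad.
Only numpy, scipy, OpenCV 4.12 (cv2) and the standard library are available. Lean on these libraries where they do the work, as an engineer would, in place of code of your own. Each camera call takes 0.05 s, during which the arm holds its last target. There are 200 camera calls.

### The job

Stand the small pastry ring in the tray of the ring press, push the tray fully home under the head, then ease the small lever on the head all the way down so that the pad holds the ring. Grip the thin ring lightly, never force the press, and leave the other things on the counter where they are.

Things in the scene. Friction and masses are not known exactly. Their poses are not given: they have to be found in the camera images.
- press: Grey ring press fixed to the counter; origin on the counter below its pad, x from its front (tray and lever side) to its column, z up. Base 340 x 150 mm (x -240 to +100), rails to 24 mm height at y = +-46 mm. Head 60 mm wide, x -25 to +97 mm, 115 to 262 mm high. Press, lever and tray must not be pressed or gripped with more than 30 N in all.
- rack_edge (a point): Middle of the front lower edge of the wire rack on the head (rack 190 x 150 mm, press x -90 to +100 mm, 263 to 299 mm high). It overhangs the lever: an upright gripper cannot reach the lever; tilt the tool 40 to 45 degrees, fingers forward and down, and come from the front below this edge.
- tray (a joint): Slide of the aluminium tray, m: 0 = fully home under the pad, grows as the tray comes out to the front (press -x), 0.205 fully out. Starts about 0.175 to 0.2 out. Needs about 1.5 N to move, stays where left.
- tray_seat (a point): Centre of the tray's floor, 20 mm above the counter; moves with the tray, axes parallel to the press. Square floor 68 x 68 mm within a lip 4 mm high and 4 mm thick. When the tray is home it lies straight below the pad's centre.
- tray_tab (a point): Front face (press -x side) of the upright tab at the tray's front, 54 mm before the tray's centre, 45 mm above the counter: push here along press +x. Tab 36 mm wide (press y), 8 mm thick, top 55 mm above the counter. It ends under the rack: a tool tilted about 40 degrees, fingers forward and down, clears rack and lever.
- lever (a joint): Hinge of the small lever on the front of the head, rad: 0 = raised (10 degrees above level), 0.96 = fully down at its stop (45 degrees below level). Starts 0 to 0.12. Stiff hinge, stays where left: about 2 N at the bar moves it, 3 N once the pad meets the ring. It lowers the pad by 24 mm over its swing.
- lever_bar (a point): Centre of the lever's black cross-bar (14 mm thick round bar, 54 mm long along press y), 60 mm from the pivot. The pivot lies along press y at press x = -30 mm, 170 mm above the counter; the bar stands before it (press -x), 180 mm high when raised, 128 mm when fully down.
- pad: White round pad, 72 mm across and 8 mm thick, on a spring (0.4 N per mm) under the head; origin in the centre of its underside, 85 mm above the counter when the lever is raised. It comes down on the ring's rim and yields 4 mm when the lever is fully down with the ring in place.
- small_ring: The smaller stainless pastry ring: 56 mm across, 45 mm tall, wall 2 mm, about 90 g, open at both ends, standing on the counter; origin in the centre of its underside, z up. Grip it across its outside; more than about 20 N of grip dents it.
- large_ring: The larger stainless pastry ring, 90 mm across, 45 mm tall; origin at the centre of its underside. Not wanted; leave it.
- lid: Grey silicone lid, 124 mm across, 28 mm tall with its knob; origin at the centre of its underside. Leave it.
- bowl: Wooden salad bowl, 190 mm across, 80 mm tall; origin at the centre of its underside. Leave it.
- jug: White ceramic jug, about 105 mm across, 140 mm tall, handle on its y side; origin at the centre of its underside. Leave it.
- spatula: Wooden-handled spatula lying flat on the counter; origin near its middle, handle towards its -x. Leave it.
Not all that is in view belongs to the job. What is shaped like the small_ring but purple is not meant.

How it is judged:
On the way, in this order (a step that is already met when the one before it is completed fails the run):
1. the small ring stands in the tray, let go (horizontal distance between small_ring and tray_seat below 0.011 m and z of small_ring in the frame of tray_seat between -0.003 and 0.003 m and angle between small_ring's own z axis and vertical below 0.05 rad and contact force between the fingers and small_ring below 0.1 N), for 0.2 s.
2. the tray is home with the ring standing in it (horizontal distance between small_ring and tray_seat below 0.011 m and z of small_ring in the frame of tray_seat between -0.003 and 0.003 m and angle between small_ring's own z axis and vertical below 0.05 rad and value of joint tray below 0.006 m), for 0.2 s.
3. the lever is down and the pad presses on the ring (all of step 2 and value of joint lever above 0.88 rad and contact force between pad and small_ring above 1 N), for 0.2 s.
At the end, for the whole second after the job is handed in: The small ring stands upright in the tray (within 11 mm of its centre, flat on its floor), the tray is home (within 6 mm), the lever is down (past 0.88 rad of 0.96) and the pad presses on the ring with more than 1 N, the ring at rest (all of step 3 and linear speed of small_ring below 0.02 m/s); the robot touches nothing.
It fails at once if the press, its tray or its lever is pressed or gripped with more than 30 N (contact force between the arm and press above 30 N).
It fails at once if the small ring is squeezed hard (over 50 N summed over both fingers) (contact force between the fingers and small_ring above 50 N).
It fails at once if a bystander is shifted by more than 30 mm (distance of any of large_ring, lid, bowl, jug, spatula from where it was at the start of the episode above 0.03 m).
It also fails if it takes over 70 s, if anything falls off the work surface, if the arm or the gripper's body presses on something with over 40 N, if the wrist force passes 120 N, or if a joint passes its speed limit or range.

## Working session

There is one attempt and no reset: what is moved stays moved. The work goes in short steps, Python scripts to look and compute and a tool call to move; the robot and the scene stay as the last step left them, time stands still between calls to the robot, and variables do not carry over. Pictures are saved under pics/ and viewed, at most 10 in all, crops included, and the job is handed in when it is done.

Besides the shell and the picture viewer there is one more tool, called after "Emit:" in YAML: its name, and indented under it one key for each argument. carry_out: Moves the arm, as the interface text tells. Its arguments: {"type":"object","properties":{"increments":{"type":"array","items":{"type":"object","properties":{"x":{"type":"number"},"y":{"type":"number"},"z":{"type":"number"},"rx":{"type":"number"},"ry":{"type":"number"},"rz":{"type":"number"},"hand":{"type":"number"}}}},"newtons":{"type":"number"}},"required":["increments"]}

```bash
mkdir -p pics; ls; cat > h.py <<'E'
import numpy as np, cv2
from rig import sensors, camera, order
def shot(n,f):
    c=camera(n); cv2.imwrite(f,cv2.cvtColor(c["frame"],cv2.COLOR_RGB2BGR)); np.savez(f+".npz",**{k:np.array(v) for k,v in c.items()}); return c
def ray(c,u,v,z):
    R=np.array(c["R"]);t=np.array(c["t"]);o=-R.T@t
    d=R.T@np.array([(u-c["cx"])/c["fx"],(v-c["cy"])/c["fy"],1]); return o+d*(z-o[2])/d[2]
def proj(c,X):
    p=np.array(c["R"])@np.array(X)+np.array(c["t"]); return c["fx"]*p[0]/p[2]+c["cx"],c["fy"]*p[1]/p[2]+c["cy"]
E
python3 - <<'E'
from h import *
for n in("top","side"):
    c=shot(n,f"pics/{n}0.png"); print(n,c["fx"],c["cx"],c["cy"],np.round(c["R"],3).tolist(),(-np.array(c["R"]).T@np.array(c["t"])).round(3))
print(sensors.get_state())
E
```

```text
pics
top 433.31472418346107 319.35237768024353 237.2076303150846 [[0.003, -1.0, 0.005], [-0.999, -0.004, -0.039], [0.039, -0.005, -0.999]] [0.494 0.009 1.349]
side 615.737269033326 324.9067292586471 244.7783494579004 [[0.998, -0.058, -0.017], [-0.051, -0.638, -0.769], [0.034, 0.768, -0.639]] [ 0.489 -1.375  1.294]
{'time': 0.1, 'joint_pos': array([-1.28054862e+00,  1.24442710e-01,  1.65153981e+00, -5.34075992e-05,
        1.36750495e+00, -8.26086564e-02]), 'qd': array([ 0.00060801, -0.0021528 , -0.00426224, -0.00192094,  0.0013233 ,
        0.00123901]), 'tau': array([ 4.00192739e-04, -4.18882298e+01, -3.61095893e+01,  7.76238134e-02,
        4.61207377e-02, -7.46996466e-05]), 'tool_pos': array([ 0.23656508, -0.60479338,  0.21350675]), 'eef_rot': array([-9.39594980e-04,  9.82671094e-01,  1.85355394e-01, -1.24190632e-04]), 'force': array([0.57308915, 0.39941525, 0.61266095]), 'wrist_torque': array([ 0.05820323, -0.01784924, -0.00451257]), 'grasp_force': 0.0, 'finger_gap': 0.09514387896454951}
```

View pics/top0.png

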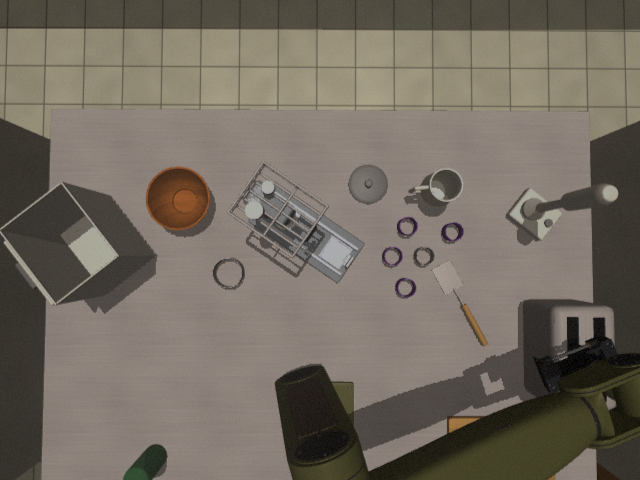

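View pics/side0.png

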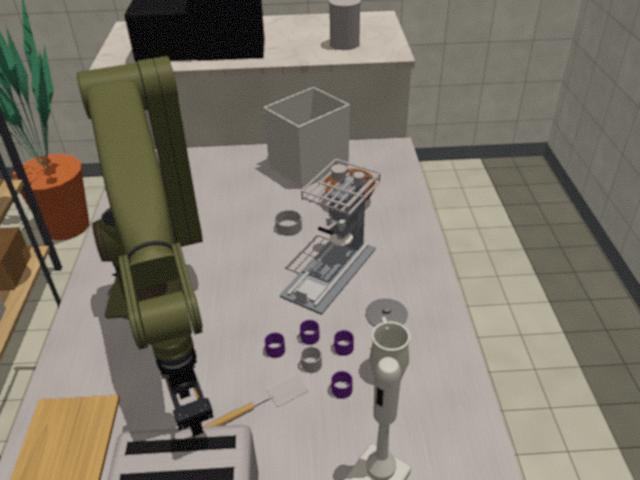

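Top view: the grey small ring is at (424,257). Purple look-alikes are at (407,227), (452,232), (392,257) and (405,288), and the large ring is at (229,273). The press has its tray out towards (345,258). In the side view the grey ring is at (311,359). I choose the grey ring at (424,257) and will check it in a close crop.

```bash
python3 - <<'E'
from h import *
a=cv2.imread("pics/top0.png");b=cv2.imread("pics/side0.png")
t=cv2.resize(a[150:300,220:470],None,fx=3.2,fy=3.2,interpolation=cv2.INTER_CUBIC); cv2.imwrite("pics/c1.png",t)
t=cv2.resize(b[150:400,260:420],None,fx=2.4,fy=2.4,interpolation=cv2.INTER_CUBIC); cv2.imwrite("pics/c2.png",t)
c=camera("top");s=camera("side")
for z in(0,.045): print(ray(c,424,257,z),ray(s,311,359,z))
E
```

```text
[ 0.4858264  -0.32397995  0.        ] [ 0.49198412 -0.29679547  0.        ]
[ 0.48609911 -0.31286076  0.045     ] [ 0.49188314 -0.3342934   0.045     ]
```

View pics/c1.png

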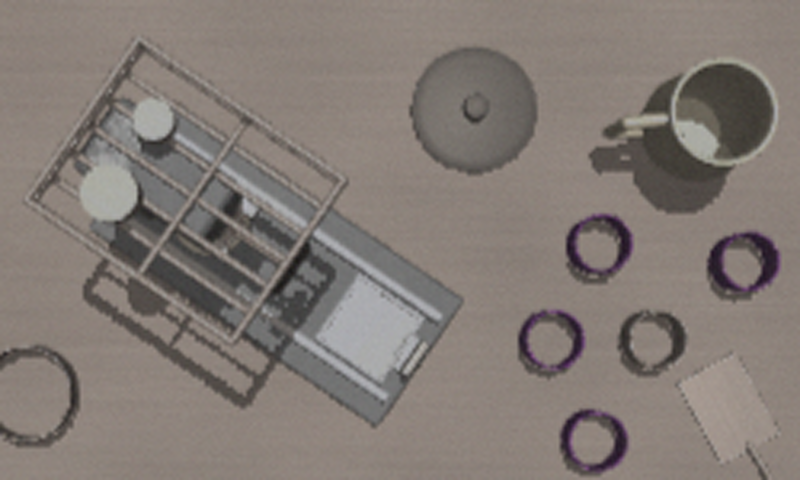

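View pics/c2.png

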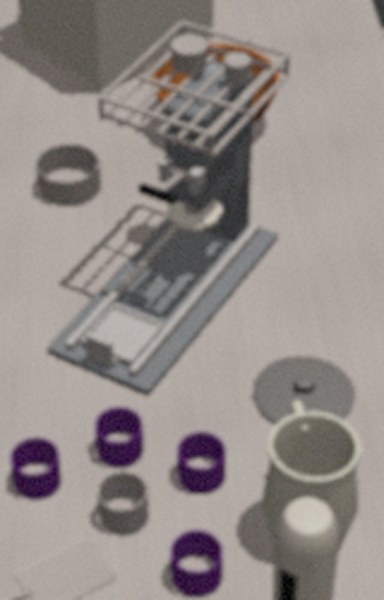

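The close crop confirms it: the grey small ring is at crop (652,342), i.e. px (423.8,256.9), with purple rings around it. The tray floor is near crop (372,320), the tab near (412,357), the base front corners at (463,298) and (377,427), and the rack corners at (347,181) and (232,341).

```bash
python3 - <<'E'
from h import *
c=dict(np.load("pics/top0.png.npz"));s=dict(np.load("pics/side0.png.npz"))
cr=lambda u,v:(220+(u+.5)/3.2-.5,150+(v+.5)/3.2-.5)
cs=lambda u,v:(260+(u+.5)/2.4-.5,150+(v+.5)/2.4-.5)
for z in (0,.012): 
  A,B=ray(c,*cr(463,298),z),ray(c,*cr(377,427),z)
  a,b=ray(s,*cs(150,392),z),ray(s,*cs(49,350),z)
  for p,q in((A,B),(a,b)):
    d=q-p; print("base",z,p,q,np.linalg.norm(d),np.degrees(np.arctan2(-d[0],d[1])))
R=[ray(c,*cr(*p),.299) for p in((347,181),(232,341),(25,202),(140,38))]
print("rack",np.round(R,4),[np.linalg.norm(R[i]-R[i-1]) for i in range(4)],np.degrees(np.arctan2(*(R[3]-R[0])[[1,0]])),np.degrees(np.arctan2(*(R[2]-R[1])[[1,0]])))
# tray floor blob
for n,C,cx in(("top",c,(338,254)),("side",s,(310,290))):
    f=C["frame"].astype(int); g=f.mean(2)
    x,y=cx; w=g[y-22:y+23,x-28:x+29]; m=cv2.threshold(w.astype(np.uint8),0,255,cv2.THRESH_BINARY+cv2.THRESH_OTSU)
    print(n,m[0])
A=lambda f,x,y,r,k:cv2.resize(f[y-r:y+r,x-r:x+r],(400,300 if k else 400),interpolation=cv2.INTER_CUBIC)
a=cv2.imread("pics/top0.png");b=cv2.imread("pics/side0.png")
f=lambda im,x,y,w,h:cv2.resize(im[y-h:y+h,x-w:x+w],(400,300),interpolation=cv2.INTER_CUBIC)
o=np.vstack([np.hstack([f(a,424,257,20,15),f(b,311,359,20,15)]),np.hstack([f(a,340,256,32,24),f(b,315,285,40,30)])])
cv2.imwrite("pics/c3.png",cv2.convertScaleAbs(o,alpha=1.4))
E
```

```text
base 0 [ 0.52945954 -0.13815534  0.        ] [ 0.40404634 -0.0546308   0.        ] 0.15068119001674743 56.336590392969434
base 0 [ 0.53138371 -0.12882475  0.        ] [ 0.40961731 -0.0471691   0.        ] 0.14661071667383824 56.15448796725304
base 0.012 [ 0.52914406 -0.13684354  0.012     ] [ 0.40484668 -0.05406213  0.012     ] 0.1493405538295413 56.33659039296944
base 0.012 [ 0.53099127 -0.14038249  0.012     ] [ 0.41035451 -0.05948437  0.012     ] 0.14525058658829532 56.15448796725307
rack [[ 0.6102 -0.0173  0.299 ]
 [ 0.4885  0.0693  0.299 ]
 [ 0.5933  0.2269  0.299 ]
 [ 0.719   0.1408  0.299 ]] [np.float64(0.19188918478436326), np.float64(0.14943303481809952), np.float64(0.189219090960777), np.float64(0.15237703086447457)] 55.47245002026935 56.3695701110018
top 141.0
side 139.0
```

View pics/c3.png

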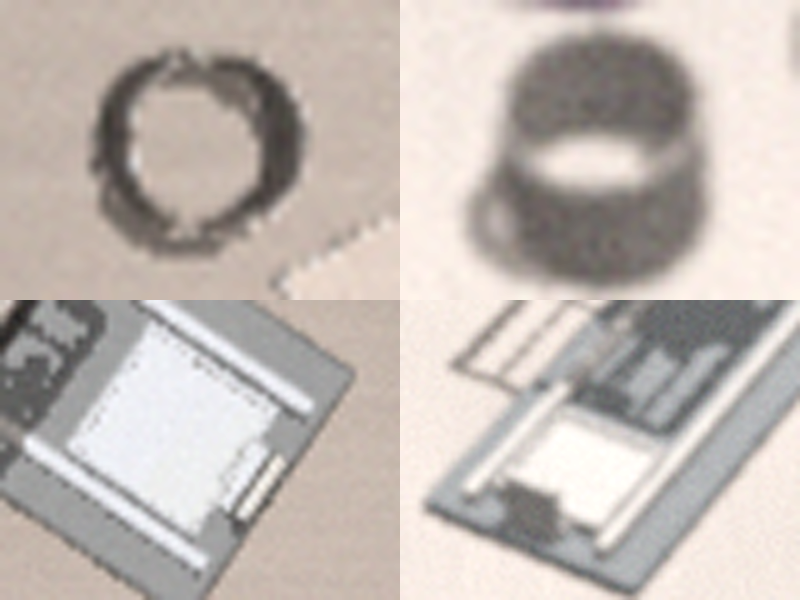

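```bash
python3 - <<'E'
from h import *
c=dict(np.load("pics/top0.png.npz"));s=dict(np.load("pics/side0.png.npz"))
print("ring",ray(c,424.2,256.1,.045),ray(c,404+17.5-.5,256.3,0),ray(s,310.6,353.2,.045),ray(s,310.6,365.7,0))
O=np.array([.6008,.1025]);a=np.radians(56.1);X=np.array([np.cos(a),np.sin(a)]);Y=np.array([-X[1],X[0]])
T=ray(c,334.9,252.1,.024)
for u,v in((145,325),(275,410),(195,530),(68,447)):
  p=ray(c,308+(u+.5)/6.25-.5,232+(v-299.5)/6.25-.5,.024); print("corner",p,(p[:2]-O)@X,(p[:2]-O)@Y)
tb=ray(c,308+260/6.25-.5,232+(488-299.5)/6.25-.5,.055)
for p in(T,tb): print(p,(p[:2]-O)@X,(p[:2]-O)@Y)
E
```

```text
ring [ 0.48880741 -0.31347984  0.045     ] [ 0.48797278 -0.31463949  0.        ] [ 0.49163092 -0.31480397  0.045     ] [ 0.48999165 -0.31949326  0.        ]
corner [ 0.55051395 -0.03276636  0.024     ] -0.14031954071068184 -0.033706109193362914
corner [ 0.50912237 -0.09647025  0.024     ] -0.21628050435737878 -0.03488112585979836
corner [ 0.4504125  -0.05741844  0.024     ] -0.21661216198140212 0.03562974810789994
corner [0.49069867 0.00473341 0.024     ] -0.14255594768257168 0.03685661555309339
[ 0.50002709 -0.04547738  0.024     ] -0.1790286428571132 0.0011090964114465948
[ 0.4715324  -0.08661321  0.055     ] -0.22906465870176024 0.0018167329015163854
```

```bash
cat >> h.py <<'E'
from scipy.spatial.transform import Rotation as Ro
def inc(pos,theta,tilt=0):
    """increments to TCP pos, tool x heading theta deg, tilted so that fingers point forward by tilt deg"""
    s=sensors.get_state();q=s["eef_rot"];R0=Ro.from_quat([q[1],q[2],q[3],q[0]])
    R1=Ro.from_euler("z",theta,degrees=True)*Ro.from_euler("y",-tilt,degrees=True)*Ro.from_matrix(np.diag([1,-1,-1.]))
    d=R0.inv().apply(np.array(pos)-s["tool_pos"])/.25; r=(R0.inv()*R1).as_rotvec()/np.pi
    print("t",s["time"],"tcp",s["tool_pos"].round(4),"gap",round(s["finger_gap"],4),"F",s["force"].round(1),"q",s["joint_pos"].round(2)); print("xyz",d.round(3),"r",r.round(4))
def press(x,y=0,z=0):
    a=np.radians(56.1);return [.6008+x*np.cos(a)-y*np.sin(a),.1025+x*np.sin(a)+y*np.cos(a),z]
E
python3 -c "
from h import *
inc([.490,-.315,.13],90)"
```

```text
t 0.2 tcp [ 0.2366 -0.605   0.2138] gap 0.095 F [-0.6 -0.  -0.8] q [-1.28  0.12  1.65  0.    1.37 -0.08]
xyz [ 1.366 -0.711  0.336] r [-4.000e-04 -3.000e-04 -3.813e-01]
```

Emit:
carry_out:
  increments:
    - {"x": 0.2, "y": -0.1, "z": 0.0, "rz": -0.05}
    - {"x": 0.4, "y": -0.2, "z": 0.0, "rz": -0.1}
    - {"x": 0.6, "y": -0.3, "z": 0.05, "rz": -0.14}
    - {"x": 0.8, "y": -0.42, "z": 0.1, "rz": -0.18}
    - {"x": 0.95, "y": -0.5, "z": 0.15, "rz": -0.22}
    - {"x": 0.95, "y": -0.5, "z": 0.15, "rz": -0.26}
    - {"x": 0.95, "y": -0.5, "z": 0.15, "rz": -0.3}
    - {"x": 0.95, "y": -0.5, "z": 0.15, "rz": -0.34}
    - {"x": 0.95, "y": -0.5, "z": 0.15, "rz": -0.381}
    - {"x": 0.95, "y": -0.5, "z": 0.15, "rz": -0.381, "hand": 0.82}
    - {"x": 0.95, "y": -0.5, "z": 0.15, "rz": -0.381, "hand": 0.82}

```text
invalid input at $.increments[0]: expected keys x, y, z, rx, ry, rz, hand
```

```bash
python3 -c "
from h import *
inc([.490,-.315,.10],90)"
```

```text
t 0.2 tcp [ 0.2366 -0.605   0.2138] gap 0.095 F [-0.6 -0.  -0.8] q [-1.28  0.12  1.65  0.    1.37 -0.08]
xyz [ 1.366 -0.711  0.456] r [-4.000e-04 -3.000e-04 -3.813e-01]
```

Emit:
carry_out:
  increments:
    - {"x": 0.2, "y": -0.1, "z": 0, "rx": 0, "ry": 0, "rz": -0.05, "hand": 1}
    - {"x": 0.4, "y": -0.2, "z": 0, "rx": 0, "ry": 0, "rz": -0.1, "hand": 1}
    - {"x": 0.6, "y": -0.3, "z": 0.05, "rx": 0, "ry": 0, "rz": -0.14, "hand": 1}
    - {"x": 0.8, "y": -0.42, "z": 0.1, "rx": 0, "ry": 0, "rz": -0.18, "hand": 0.82}
    - {"x": 0.95, "y": -0.5, "z": 0.15, "rx": 0, "ry": 0, "rz": -0.22, "hand": 0.82}
    - {"x": 0.95, "y": -0.5, "z": 0.15, "rx": 0, "ry": 0, "rz": -0.26, "hand": 0.82}
    - {"x": 0.95, "y": -0.5, "z": 0.15, "rx": 0, "ry": 0, "rz": -0.3, "hand": 0.82}
    - {"x": 0.95, "y": -0.5, "z": 0.15, "rx": 0, "ry": 0, "rz": -0.34, "hand": 0.82}
    - {"x": 0.95, "y": -0.5, "z": 0.15, "rx": 0, "ry": 0, "rz": -0.381, "hand": 0.82}
    - {"x": 0.95, "y": -0.5, "z": 0.15, "rx": 0, "ry": 0, "rz": -0.381, "hand": 0.82}
    - {"x": 0.95, "y": -0.5, "z": 0.15, "rx": 0, "ry": 0, "rz": -0.381, "hand": 0.82}

```text
time: 1.3
tool_pos: [0.4123, -0.4024, 0.177]
eef_rot: [-0.0, 0.708, 0.706, 0.0]
force: [0.4, 0.8, -0.5]
finger_gap: 0.078
grasp_force: 0.0
```

```bash
python3 -c "
from h import *
inc([.490,-.315,.10],90)"
```

```text
t 1.3 tcp [ 0.4123 -0.4024  0.177 ] gap 0.078 F [ 0.4  0.8 -0.5] q [-0.87 -0.01  1.86  0.    1.3  -0.86]
xyz [0.351 0.309 0.308] r [-0.     -0.0001 -0.0012]
```

```bash
python3 -c "
from h import *
inc([.490,-.315,.09],12)
c=dict(np.load('pics/top0.png.npz'));print(ray(c,445,187,.14),ray(c,392,257,.03),ray(c,452,232,.03))"
```

```text
t 1.3 tcp [ 0.4123 -0.4024  0.177 ] gap 0.078 F [ 0.4  0.8 -0.5] q [-0.87 -0.01  1.86  0.    1.3  -0.86]
xyz [0.351 0.309 0.348] r [-1.000e-04 -0.000e+00  4.321e-01]
[ 0.6832889  -0.34963121  0.14      ] [ 0.48568463 -0.21905708  0.03      ] [ 0.56252322 -0.40260338  0.03      ]
```

Emit:
carry_out:
  increments:
    - {"x": 0, "y": 0, "z": 0, "rx": 0, "ry": 0, "rz": 0.1, "hand": 0.82}
    - {"x": 0.1, "y": 0.1, "z": 0, "rx": 0, "ry": 0, "rz": 0.2, "hand": 0.82}
    - {"x": 0.2, "y": 0.2, "z": 0.1, "rx": 0, "ry": 0, "rz": 0.3, "hand": 0.82}
    - {"x": 0.351, "y": 0.309, "z": 0.2, "rx": 0, "ry": 0, "rz": 0.432, "hand": 0.82}
    - {"x": 0.351, "y": 0.309, "z": 0.348, "rx": 0, "ry": 0, "rz": 0.432, "hand": 0.82}
    - {"x": 0.351, "y": 0.309, "z": 0.348, "rx": 0, "ry": 0, "rz": 0.432, "hand": 0.82}
    - {"x": 0.351, "y": 0.309, "z": 0.348, "rx": 0, "ry": 0, "rz": 0.432, "hand": 0.82}
    - {"x": 0.351, "y": 0.309, "z": 0.348, "rx": 0, "ry": 0, "rz": 0.432, "hand": 0.82}
    - {"x": 0.351, "y": 0.309, "z": 0.348, "rx": 0, "ry": 0, "rz": 0.432, "hand": 0.82}
    - {"x": 0.351, "y": 0.309, "z": 0.348, "rx": 0, "ry": 0, "rz": 0.432, "hand": 0.82}
    - {"x": 0.351, "y": 0.309, "z": 0.348, "rx": 0, "ry": 0, "rz": 0.432, "hand": 0.82}
    - {"x": 0.351, "y": 0.309, "z": 0.348, "rx": 0, "ry": 0, "rz": 0.432, "hand": 0.82}

```text
time: 2.5
tool_pos: [0.4896, -0.3148, 0.0901]
eef_rot: [-0.0, 0.994, 0.107, -0.0]
force: [0.0, -0.2, -0.0]
finger_gap: 0.078
grasp_force: 0.0
```

```bash
python3 - <<'E'
from h import *
inc([.490,-.315,.015],12)
c=shot("side","pics/s1.png")
im=cv2.imread("pics/s1.png"); print([proj(c,p) for p in([.49,-.315,0],[.49,-.315,.045])])
cv2.imwrite("pics/c4.png",cv2.resize(im[280:420,230:390],None,fx=4,fy=4,interpolation=cv2.INTER_CUBIC))
E
```

```text
t 2.5 tcp [ 0.4896 -0.3148  0.0901] gap 0.078 F [ 0.  -0.2 -0. ] q [-0.66  0.09  1.91  0.    1.15  0.69]
xyz [0.001 0.001 0.301] r [-0.      0.      0.0014]
[(np.float64(310.535153342791), np.float64(364.3705838001549)), (np.float64(309.9808150100733), np.float64(353.2930088870754))]
```

View pics/c4.png

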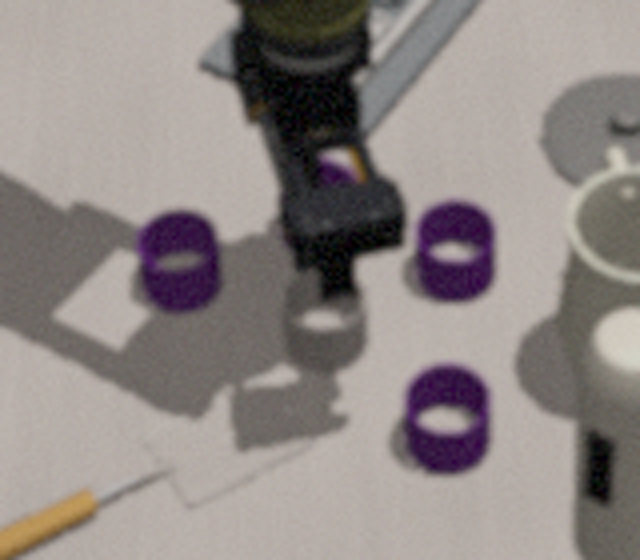

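The gripper hangs over the grey ring (crop (325,325)), with the near finger at (338,290) in line with it and the purple rings clear on both sides. Next I descend and grip lightly.

Emit:
carry_out:
  newtons: 6
  increments:
    - {"x": 0, "y": 0, "z": 0.08, "rx": 0, "ry": 0, "rz": 0, "hand": 0.82}
    - {"x": 0, "y": 0, "z": 0.16, "rx": 0, "ry": 0, "rz": 0, "hand": 0.82}
    - {"x": 0, "y": 0, "z": 0.23, "rx": 0, "ry": 0, "rz": 0, "hand": 0.82}
    - {"x": 0, "y": 0, "z": 0.28, "rx": 0, "ry": 0, "rz": 0, "hand": 0.82}
    - {"x": 0, "y": 0, "z": 0.3, "rx": 0, "ry": 0, "rz": 0, "hand": 0.82}
    - {"x": 0, "y": 0, "z": 0.3, "rx": 0, "ry": 0, "rz": 0, "hand": 0.82}
    - {"x": 0, "y": 0, "z": 0.3, "rx": 0, "ry": 0, "rz": 0, "hand": 0.7}
    - {"x": 0, "y": 0, "z": 0.3, "rx": 0, "ry": 0, "rz": 0, "hand": 0.65}
    - {"x": 0, "y": 0, "z": 0.3, "rx": 0, "ry": 0, "rz": 0, "hand": 0.6}
    - {"x": 0, "y": 0, "z": 0.3, "rx": 0, "ry": 0, "rz": 0, "hand": 0.56}
    - {"x": 0, "y": 0, "z": 0.3, "rx": 0, "ry": 0, "rz": 0, "hand": 0.53}
    - {"x": 0, "y": 0, "z": 0.3, "rx": 0, "ry": 0, "rz": 0, "hand": 0.5}
    - {"x": 0, "y": 0, "z": 0.3, "rx": 0, "ry": 0, "rz": 0, "hand": 0.5}
    - {"x": 0, "y": 0, "z": 0.3, "rx": 0, "ry": 0, "rz": 0, "hand": 0.5}
    - {"x": 0, "y": 0, "z": 0.3, "rx": 0, "ry": 0, "rz": 0, "hand": 0.5}

```text
time: 4.05
tool_pos: [0.4903, -0.3153, 0.016]
eef_rot: [0.001, 0.994, 0.106, 0.001]
force: [-0.7, -0.4, 5.3]
finger_gap: 0.0567
grasp_force: 6.0
```

Emit:
carry_out:
  increments:
    - {"x": 0, "y": 0, "z": -0.05, "rx": 0, "ry": 0, "rz": 0, "hand": 0.5}
    - {"x": 0, "y": 0, "z": -0.15, "rx": 0, "ry": 0, "rz": 0, "hand": 0.5}
    - {"x": 0, "y": 0, "z": -0.25, "rx": 0, "ry": 0, "rz": 0, "hand": 0.5}
    - {"x": 0, "y": 0, "z": -0.35, "rx": 0, "ry": 0, "rz": 0, "hand": 0.5}
    - {"x": 0, "y": 0, "z": -0.42, "rx": 0, "ry": 0, "rz": 0, "hand": 0.5}
    - {"x": 0, "y": 0, "z": -0.42, "rx": 0, "ry": 0, "rz": 0, "hand": 0.5}
    - {"x": 0, "y": 0, "z": -0.42, "rx": 0, "ry": 0, "rz": 0, "hand": 0.5}

```text
time: 4.75
tool_pos: [0.4893, -0.3143, 0.1196]
eef_rot: [-0.0, 0.994, 0.106, -0.0]
force: [0.1, 0.4, -0.7]
finger_gap: 0.057
grasp_force: 6.0
```

```bash
python3 -c "
from h import *
inc([.500,-.0455,.10],56.1)"
```

```text
t 4.75 tcp [ 0.4893 -0.3143  0.1196] gap 0.057 F [ 0.1  0.4 -0.7] q [-0.66  0.05  1.89  0.    1.2   0.69]
xyz [ 0.269 -1.042  0.079] r [-3.00e-04  1.00e-04 -2.44e-01]
```

Emit:
carry_out:
  increments:
    - {"x": 0, "y": -0.1, "z": 0, "rx": 0, "ry": 0, "rz": -0.02, "hand": 0.5}
    - {"x": 0.05, "y": -0.25, "z": 0, "rx": 0, "ry": 0, "rz": -0.05, "hand": 0.5}
    - {"x": 0.1, "y": -0.4, "z": 0, "rx": 0, "ry": 0, "rz": -0.08, "hand": 0.5}
    - {"x": 0.15, "y": -0.55, "z": 0, "rx": 0, "ry": 0, "rz": -0.12, "hand": 0.5}
    - {"x": 0.2, "y": -0.7, "z": 0, "rx": 0, "ry": 0, "rz": -0.16, "hand": 0.5}
    - {"x": 0.25, "y": -0.85, "z": 0, "rx": 0, "ry": 0, "rz": -0.2, "hand": 0.5}
    - {"x": 0.269, "y": -0.95, "z": 0, "rx": 0, "ry": 0, "rz": -0.23, "hand": 0.5}
    - {"x": 0.269, "y": -1.0, "z": 0, "rx": 0, "ry": 0, "rz": -0.244, "hand": 0.5}
    - {"x": 0.269, "y": -1.0, "z": 0, "rx": 0, "ry": 0, "rz": -0.244, "hand": 0.5}
    - {"x": 0.269, "y": -1.0, "z": 0, "rx": 0, "ry": 0, "rz": -0.244, "hand": 0.5}
    - {"x": 0.269, "y": -1.0, "z": 0, "rx": 0, "ry": 0, "rz": -0.244, "hand": 0.5}

```text
time: 5.85
tool_pos: [0.5026, -0.0573, 0.1199]
eef_rot: [0.0, 0.883, 0.469, -0.0]
force: [0.2, 0.7, -1.2]
finger_gap: 0.0572
grasp_force: 6.0
```

```bash
python3 - <<'E'
from h import *
inc([.500,-.0455,.06],56.1)
c=shot("side","pics/s2.png"); s=sensors.get_state(); p=s["tool_pos"]
print([proj(c,[p[0],p[1],z]) for z in(p[2]-.0155,p[2]+.0295)], [proj(c,press(-.179,y,.02)) for y in(-.034,0,.034)])
im=cv2.imread("pics/s2.png")
cv2.imwrite("pics/c5.png",cv2.resize(im[180:330,230:400],None,fx=4,fy=4,interpolation=cv2.INTER_CUBIC))
E
```

```text
t 5.85 tcp [ 0.5026 -0.0573  0.1199] gap 0.0572 F [ 0.2  0.7 -1.2] q [-0.22 -0.12  2.06 -0.    1.2   0.37]
xyz [ 0.033 -0.035  0.239] r [-0.0001  0.0001 -0.0007]
[(np.float64(310.16496413377666), np.float64(270.2987869055407)), (np.float64(309.64633180455417), np.float64(258.50476125123805))] [(np.float64(320.14825457009783), np.float64(292.7804354217225)), (np.float64(310.3625165467812), np.float64(288.8459623800755)), (np.float64(300.72093369527977), np.float64(284.9694486498232))]
```

View pics/c5.png

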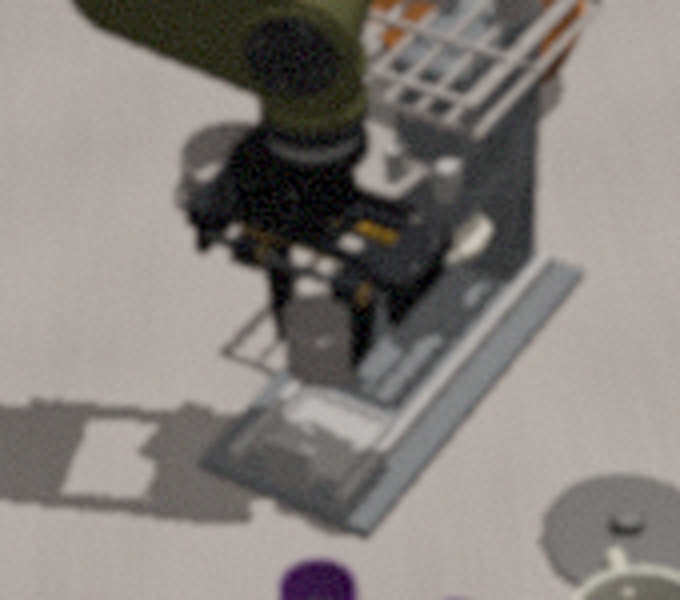

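The ring hangs upright at crop (320,340), above the tray floor at (325,430), and matches its predicted pixel. The wrist is clear of the rack, so I lower it.

Emit:
carry_out:
  increments:
    - {"x": 0.01, "y": -0.01, "z": 0.05, "rx": 0, "ry": 0, "rz": 0, "hand": 0.5}
    - {"x": 0.02, "y": -0.025, "z": 0.1, "rx": 0, "ry": 0, "rz": 0, "hand": 0.5}
    - {"x": 0.033, "y": -0.035, "z": 0.16, "rx": 0, "ry": 0, "rz": 0, "hand": 0.5}
    - {"x": 0.033, "y": -0.035, "z": 0.2, "rx": 0, "ry": 0, "rz": 0, "hand": 0.5}
    - {"x": 0.033, "y": -0.035, "z": 0.24, "rx": 0, "ry": 0, "rz": 0, "hand": 0.5}
    - {"x": 0.033, "y": -0.035, "z": 0.24, "rx": 0, "ry": 0, "rz": 0, "hand": 0.5}
    - {"x": 0.033, "y": -0.035, "z": 0.24, "rx": 0, "ry": 0, "rz": 0, "hand": 0.5}

```text
time: 6.6
tool_pos: [0.5, -0.0445, 0.0599]
eef_rot: [-0.0, 0.883, 0.47, -0.0]
force: [0.2, -0.2, -0.5]
finger_gap: 0.0572
grasp_force: 6.0
```

```bash
python3 -c "
from h import *
inc([.500,-.0455,.036],56.1)"
```

```text
t 6.6 tcp [ 0.5    -0.0445  0.0599] gap 0.0572 F [ 0.2 -0.2 -0.5] q [-0.2  -0.05  2.11 -0.    1.09  0.4 ]
xyz [-0.003  0.002  0.096] r [-0.0001  0.0001 -0.    ]
```

Emit:
carry_out:
  increments:
    - {"x": -0.003, "y": 0.002, "z": 0.03, "rx": 0, "ry": 0, "rz": 0, "hand": 0.5}
    - {"x": -0.003, "y": 0.002, "z": 0.06, "rx": 0, "ry": 0, "rz": 0, "hand": 0.5}
    - {"x": -0.003, "y": 0.002, "z": 0.08, "rx": 0, "ry": 0, "rz": 0, "hand": 0.5}
    - {"x": -0.003, "y": 0.002, "z": 0.09, "rx": 0, "ry": 0, "rz": 0, "hand": 0.5}
    - {"x": -0.003, "y": 0.002, "z": 0.095, "rx": 0, "ry": 0, "rz": 0, "hand": 0.5}
    - {"x": -0.003, "y": 0.002, "z": 0.095, "rx": 0, "ry": 0, "rz": 0, "hand": 0.5}
    - {"x": -0.003, "y": 0.002, "z": 0.095, "rx": 0, "ry": 0, "rz": 0, "hand": 0.5}

```text
time: 7.3
tool_pos: [0.5003, -0.0454, 0.0366]
eef_rot: [0.0, 0.883, 0.47, 0.0]
force: [0.7, 0.3, -1.7]
finger_gap: 0.057
grasp_force: 6.0
```

Emit:
carry_out:
  increments:
    - {"x": 0, "y": 0, "z": 0.003, "rx": 0, "ry": 0, "rz": 0, "hand": 0.5}
    - {"x": 0, "y": 0, "z": 0.005, "rx": 0, "ry": 0, "rz": 0, "hand": 0.5}
    - {"x": 0, "y": 0, "z": 0.005, "rx": 0, "ry": 0, "rz": 0, "hand": 0.5}

```text
time: 7.6
tool_pos: [0.5004, -0.0455, 0.036]
eef_rot: [0.0, 0.883, 0.47, 0.0]
force: [-2.3, 0.9, 5.2]
finger_gap: 0.0567
grasp_force: 6.0
```

Emit:
carry_out:
  increments:
    - {"x": 0, "y": 0, "z": 0.003, "rx": 0, "ry": 0, "rz": 0, "hand": 0.6}
    - {"x": 0, "y": 0, "z": 0.003, "rx": 0, "ry": 0, "rz": 0, "hand": 0.63}
    - {"x": 0, "y": 0, "z": 0.003, "rx": 0, "ry": 0, "rz": 0, "hand": 0.7}
    - {"x": 0, "y": 0, "z": 0.003, "rx": 0, "ry": 0, "rz": 0, "hand": 0.75}
    - {"x": 0, "y": 0, "z": 0, "rx": 0, "ry": 0, "rz": 0, "hand": 0.75}
    - {"x": 0, "y": 0, "z": 0, "rx": 0, "ry": 0, "rz": 0, "hand": 0.75}
    - {"x": 0, "y": 0, "z": -0.05, "rx": 0, "ry": 0, "rz": 0, "hand": 0.75}
    - {"x": 0, "y": 0, "z": -0.12, "rx": 0, "ry": 0, "rz": 0, "hand": 0.75}
    - {"x": 0, "y": 0, "z": -0.2, "rx": 0, "ry": 0, "rz": 0, "hand": 0.75}
    - {"x": 0, "y": 0, "z": -0.28, "rx": 0, "ry": 0, "rz": 0, "hand": 0.75}
    - {"x": 0, "y": 0, "z": -0.32, "rx": 0, "ry": 0, "rz": 0, "hand": 0.75}
    - {"x": 0, "y": 0, "z": -0.32, "rx": 0, "ry": 0, "rz": 0, "hand": 0.75}

```text
time: 8.8
tool_pos: [0.5015, -0.0456, 0.1176]
eef_rot: [0.001, 0.883, 0.47, 0.002]
force: [-0.0, -0.4, 0.9]
finger_gap: 0.0714
grasp_force: 0.0
```

```bash
python3 - <<'E'
from h import *
inc(press(-.30,0,.16),56.1,40)
E
```

```text
t 8.8 tcp [ 0.5015 -0.0456  0.1176] gap 0.0714 F [-0.  -0.4  0.9] q [-0.2  -0.12  2.07  0.    1.19  0.39]
xyz [-0.486 -0.    -0.17 ] r [0.0012 0.2217 0.0005]
```

Emit:
carry_out:
  increments:
    - {"x": -0.1, "y": 0, "z": -0.03, "rx": 0, "ry": 0, "rz": 0, "hand": 0.75}
    - {"x": -0.2, "y": 0, "z": -0.06, "rx": 0, "ry": 0.02, "rz": 0, "hand": 0.6}
    - {"x": -0.3, "y": 0, "z": -0.1, "rx": 0, "ry": 0.05, "rz": 0, "hand": 0.4}
    - {"x": -0.4, "y": 0, "z": -0.14, "rx": 0, "ry": 0.09, "rz": 0, "hand": 0.2}
    - {"x": -0.486, "y": 0, "z": -0.17, "rx": 0, "ry": 0.13, "rz": 0, "hand": 0}
    - {"x": -0.486, "y": 0, "z": -0.17, "rx": 0, "ry": 0.17, "rz": 0, "hand": 0}
    - {"x": -0.486, "y": 0, "z": -0.17, "rx": 0, "ry": 0.2, "rz": 0, "hand": 0}
    - {"x": -0.486, "y": 0, "z": -0.17, "rx": 0, "ry": 0.222, "rz": 0, "hand": 0}
    - {"x": -0.486, "y": 0, "z": -0.17, "rx": 0, "ry": 0.222, "rz": 0, "hand": 0}
    - {"x": -0.486, "y": 0, "z": -0.17, "rx": 0, "ry": 0.222, "rz": 0, "hand": 0}
    - {"x": -0.486, "y": 0, "z": -0.17, "rx": 0, "ry": 0.222, "rz": 0, "hand": 0}

```text
time: 9.9
tool_pos: [0.4325, -0.1459, 0.1578]
eef_rot: [-0.161, 0.829, 0.442, 0.301]
force: [0.4, 0.1, 0.5]
finger_gap: 0.0012
grasp_force: 0.0
```

```bash
python3 - <<'E'
from h import *
inc(press(-.265,0.001,.042),56.1,40)
c=shot("top","pics/t2.png")
im=cv2.imread("pics/t2.png")
cv2.imwrite("pics/c6.png",cv2.resize(im[200:320,270:430],None,fx=5,fy=5,interpolation=cv2.INTER_CUBIC))
print(proj(c,press(-.179,.001,.065)),proj(c,press(-.179,.001,.024)))
E
```

```text
t 9.9 tcp [ 0.4325 -0.1459  0.1578] gap 0.0012 F [0.4 0.1 0.5] q [-0.86 -0.23  2.21  0.67  1.43 -0.47]
xyz [-0.19   0.001  0.445] r [-0.0001  0.0005  0.0003]
(np.float64(335.4848750806545), np.float64(252.00296798231795)) (np.float64(334.91219702202767), np.float64(252.06516405559336))
```

View pics/c6.png

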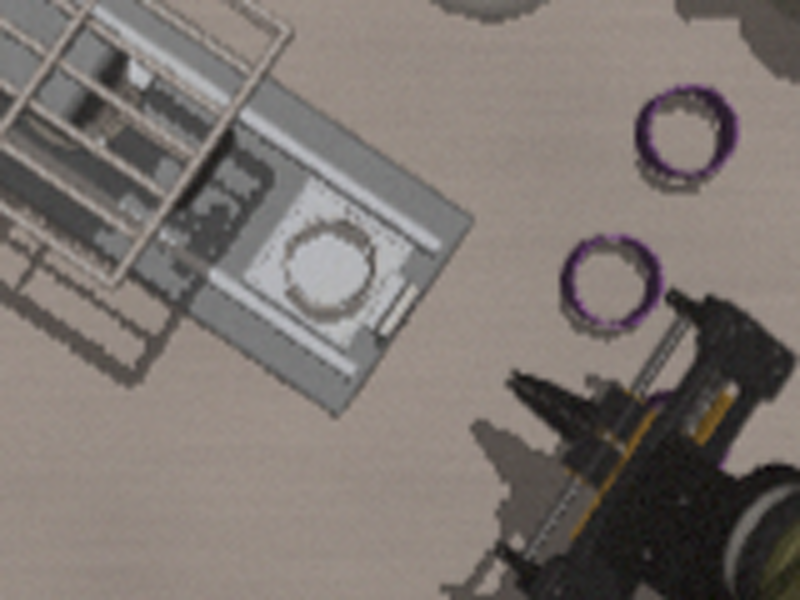

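The top crop shows the ring standing centred in the tray at (330,268), with the tab at (397,305). The closed, tilted tool is in front at (515,380). Next I lower it before the tab and push.

Emit:
carry_out:
  increments:
    - {"x": -0.05, "y": 0, "z": 0.1, "rx": 0, "ry": 0, "rz": 0, "hand": 0}
    - {"x": -0.1, "y": 0, "z": 0.22, "rx": 0, "ry": 0, "rz": 0, "hand": 0}
    - {"x": -0.15, "y": 0, "z": 0.34, "rx": 0, "ry": 0, "rz": 0, "hand": 0}
    - {"x": -0.19, "y": 0, "z": 0.42, "rx": 0, "ry": 0, "rz": 0, "hand": 0}
    - {"x": -0.19, "y": 0.001, "z": 0.445, "rx": 0, "ry": 0, "rz": 0, "hand": 0}
    - {"x": -0.19, "y": 0.001, "z": 0.445, "rx": 0, "ry": 0, "rz": 0, "hand": 0}
    - {"x": -0.19, "y": 0.001, "z": 0.445, "rx": 0, "ry": 0, "rz": 0, "hand": 0}

```text
time: 10.65
tool_pos: [0.453, -0.1178, 0.0433]
eef_rot: [-0.16, 0.829, 0.443, 0.302]
force: [0.4, 0.4, -0.1]
finger_gap: 0.0002
grasp_force: 0.0
```

```bash
python3 - <<'E'
from h import *
for x in(-.23,-.09,-.065):inc(press(x,0.001,.042),56.1,40)
E
```

```text
t 10.65 tcp [ 0.453  -0.1178  0.0433] gap 0.0002 F [ 0.4  0.4 -0.1] q [-0.79 -0.05  2.27  0.75  1.19 -0.58]
xyz [ 0.105 -0.005  0.094] r [0.0005 0.0003 0.0007]
t 10.65 tcp [ 0.453  -0.1178  0.0433] gap 0.0002 F [ 0.4  0.4 -0.1] q [-0.79 -0.05  2.27  0.75  1.19 -0.58]
xyz [ 0.534 -0.004  0.454] r [0.0005 0.0003 0.0007]
t 10.65 tcp [ 0.453  -0.1178  0.0433] gap 0.0002 F [ 0.4  0.4 -0.1] q [-0.79 -0.05  2.27  0.75  1.19 -0.58]
xyz [ 0.611 -0.004  0.518] r [0.0005 0.0003 0.0007]
```

Emit:
carry_out:
  increments:
    - {"x": 0.02, "y": -0.004, "z": 0.017, "rx": 0, "ry": 0, "rz": 0, "hand": 0}
    - {"x": 0.04, "y": -0.004, "z": 0.035, "rx": 0, "ry": 0, "rz": 0, "hand": 0}
    - {"x": 0.06, "y": -0.004, "z": 0.053, "rx": 0, "ry": 0, "rz": 0, "hand": 0}
    - {"x": 0.075, "y": -0.004, "z": 0.066, "rx": 0, "ry": 0, "rz": 0, "hand": 0}
    - {"x": 0.09, "y": -0.004, "z": 0.079, "rx": 0, "ry": 0, "rz": 0, "hand": 0}
    - {"x": 0.105, "y": -0.004, "z": 0.092, "rx": 0, "ry": 0, "rz": 0, "hand": 0}
    - {"x": 0.125, "y": -0.004, "z": 0.109, "rx": 0, "ry": 0, "rz": 0, "hand": 0}
    - {"x": 0.145, "y": -0.004, "z": 0.126, "rx": 0, "ry": 0, "rz": 0, "hand": 0}
    - {"x": 0.17, "y": -0.004, "z": 0.147, "rx": 0, "ry": 0, "rz": 0, "hand": 0}
    - {"x": 0.195, "y": -0.004, "z": 0.168, "rx": 0, "ry": 0, "rz": 0, "hand": 0}
    - {"x": 0.22, "y": -0.004, "z": 0.189, "rx": 0, "ry": 0, "rz": 0, "hand": 0}
    - {"x": 0.245, "y": -0.004, "z": 0.21, "rx": 0, "ry": 0, "rz": 0, "hand": 0}
    - {"x": 0.27, "y": -0.004, "z": 0.231, "rx": 0, "ry": 0, "rz": 0, "hand": 0}
    - {"x": 0.295, "y": -0.004, "z": 0.252, "rx": 0, "ry": 0, "rz": 0, "hand": 0}
    - {"x": 0.32, "y": -0.004, "z": 0.273, "rx": 0, "ry": 0, "rz": 0, "hand": 0}
    - {"x": 0.34, "y": -0.004, "z": 0.29, "rx": 0, "ry": 0, "rz": 0, "hand": 0}
    - {"x": 0.36, "y": -0.004, "z": 0.307, "rx": 0, "ry": 0, "rz": 0, "hand": 0}

```text
time: 12.35
tool_pos: [0.5174, -0.018, 0.0408]
eef_rot: [-0.161, 0.829, 0.442, 0.302]
force: [0.3, -2.4, 0.5]
finger_gap: 0.0004
grasp_force: 0.9
```

```bash
python3 - <<'E'
from h import *
for x in(-.09,-.07,-.06):inc(press(x,0.001,.042),56.1,40)
E
```

```text
t 12.35 tcp [ 0.5174 -0.018   0.0408] gap 0.0004 F [ 0.3 -2.4  0.5] q [-0.52 -0.03  2.26  0.84  1.04 -0.42]
xyz [0.176 0.004 0.142] r [-0.0001  0.0002  0.    ]
t 12.35 tcp [ 0.5174 -0.018   0.0408] gap 0.0004 F [ 0.3 -2.4  0.5] q [-0.52 -0.03  2.26  0.84  1.04 -0.42]
xyz [0.238 0.004 0.193] r [-0.0001  0.0002  0.    ]
t 12.35 tcp [ 0.5174 -0.018   0.0408] gap 0.0004 F [ 0.3 -2.4  0.5] q [-0.52 -0.03  2.26  0.84  1.04 -0.42]
xyz [0.268 0.004 0.219] r [-0.0001  0.0002  0.    ]
```

Contact force is about 2 N, so the tray is moving. I continue to press x ≈ -0.07.

Emit:
carry_out:
  increments:
    - {"x": 0.02, "y": 0, "z": 0.016, "rx": 0, "ry": 0, "rz": 0, "hand": 0}
    - {"x": 0.04, "y": 0.002, "z": 0.032, "rx": 0, "ry": 0, "rz": 0, "hand": 0}
    - {"x": 0.06, "y": 0.004, "z": 0.048, "rx": 0, "ry": 0, "rz": 0, "hand": 0}
    - {"x": 0.08, "y": 0.004, "z": 0.065, "rx": 0, "ry": 0, "rz": 0, "hand": 0}
    - {"x": 0.1, "y": 0.004, "z": 0.081, "rx": 0, "ry": 0, "rz": 0, "hand": 0}
    - {"x": 0.12, "y": 0.004, "z": 0.097, "rx": 0, "ry": 0, "rz": 0, "hand": 0}
    - {"x": 0.14, "y": 0.004, "z": 0.113, "rx": 0, "ry": 0, "rz": 0, "hand": 0}
    - {"x": 0.16, "y": 0.004, "z": 0.129, "rx": 0, "ry": 0, "rz": 0, "hand": 0}
    - {"x": 0.18, "y": 0.004, "z": 0.145, "rx": 0, "ry": 0, "rz": 0, "hand": 0}
    - {"x": 0.195, "y": 0.004, "z": 0.158, "rx": 0, "ry": 0, "rz": 0, "hand": 0}
    - {"x": 0.21, "y": 0.004, "z": 0.17, "rx": 0, "ry": 0, "rz": 0, "hand": 0}
    - {"x": 0.22, "y": 0.004, "z": 0.178, "rx": 0, "ry": 0, "rz": 0, "hand": 0}
    - {"x": 0.23, "y": 0.004, "z": 0.187, "rx": 0, "ry": 0, "rz": 0, "hand": 0}
    - {"x": 0.238, "y": 0.004, "z": 0.193, "rx": 0, "ry": 0, "rz": 0, "hand": 0}
    - {"x": 0.238, "y": 0.004, "z": 0.193, "rx": 0, "ry": 0, "rz": 0, "hand": 0}

```text
time: 13.85
tool_pos: [0.561, 0.0447, 0.0423]
eef_rot: [-0.161, 0.829, 0.442, 0.302]
force: [-1.2, -1.1, -0.8]
finger_gap: 0.0006
grasp_force: 0.2
```

```bash
python3 - <<'E'
from h import *
p=sensors.get_state()["tool_pos"]; print((p[:2]-press(0)[:2])@[np.cos(np.radians(56.1)),np.sin(np.radians(56.1))])
for x in(-.067,-.062):inc(press(x,0.001,.042),56.1,40)
E
```

```text
-0.07015023823829217
t 13.85 tcp [0.561  0.0447 0.0423] gap 0.0006 F [-1.2 -1.1 -0.8] q [-0.35  0.02  2.21  0.88  0.94 -0.32]
xyz [ 0.009 -0.001  0.009] r [0.     0.0001 0.    ]
t 13.85 tcp [0.561  0.0447 0.0423] gap 0.0006 F [-1.2 -1.1 -0.8] q [-0.35  0.02  2.21  0.88  0.94 -0.32]
xyz [ 0.024 -0.001  0.022] r [0.     0.0001 0.    ]
```

Emit:
carry_out:
  increments:
    - {"x": 0.003, "y": 0, "z": 0.003, "rx": 0, "ry": 0, "rz": 0, "hand": 0}
    - {"x": 0.006, "y": 0, "z": 0.005, "rx": 0, "ry": 0, "rz": 0, "hand": 0}
    - {"x": 0.009, "y": 0, "z": 0.008, "rx": 0, "ry": 0, "rz": 0, "hand": 0}
    - {"x": 0.012, "y": 0, "z": 0.01, "rx": 0, "ry": 0, "rz": 0, "hand": 0}
    - {"x": 0.012, "y": 0, "z": 0.01, "rx": 0, "ry": 0, "rz": 0, "hand": 0}

```text
time: 14.35
tool_pos: [0.5631, 0.0477, 0.0423]
eef_rot: [-0.161, 0.829, 0.442, 0.302]
force: [-0.3, -0.6, 0.2]
finger_gap: 0.0003
grasp_force: 0.5
```

Emit:
carry_out:
  increments:
    - {"x": 0.003, "y": 0, "z": 0.003, "rx": 0, "ry": 0, "rz": 0, "hand": 0}
    - {"x": 0.006, "y": 0, "z": 0.005, "rx": 0, "ry": 0, "rz": 0, "hand": 0}
    - {"x": 0.009, "y": 0, "z": 0.008, "rx": 0, "ry": 0, "rz": 0, "hand": 0}
    - {"x": 0.009, "y": 0, "z": 0.008, "rx": 0, "ry": 0, "rz": 0, "hand": 0}

```text
time: 14.75
tool_pos: [0.5648, 0.0503, 0.0421]
eef_rot: [-0.161, 0.829, 0.442, 0.302]
force: [-0.8, -1.7, 0.7]
finger_gap: 0.0006
grasp_force: 0.5
```

Emit:
carry_out:
  increments:
    - {"x": 0.003, "y": 0, "z": 0.003, "rx": 0, "ry": 0, "rz": 0, "hand": 0}
    - {"x": 0.006, "y": 0, "z": 0.005, "rx": 0, "ry": 0, "rz": 0, "hand": 0}
    - {"x": 0.006, "y": 0, "z": 0.005, "rx": 0, "ry": 0, "rz": 0, "hand": 0}

```text
time: 15.05
tool_pos: [0.5656, 0.0514, 0.042]
eef_rot: [-0.16, 0.829, 0.442, 0.301]
force: [-3.0, -6.4, 3.7]
finger_gap: 0.0003
grasp_force: 3.2
```

```bash
python3 - <<'E'
from h import *
for x,z in((-.12,.05),(-.20,.10),(-.18,.20),(-.115,.21)):inc(press(x,0.001,z),56.1,40)
E
```

```text
t 15.05 tcp [0.5656 0.0514 0.042 ] gap 0.0003 F [-3.  -6.4  3.7] q [-0.34  0.02  2.21  0.89  0.93 -0.3 ]
xyz [-0.157 -0.001 -0.173] r [0.0001 0.0005 0.0002]
t 15.05 tcp [0.5656 0.0514 0.042 ] gap 0.0003 F [-3.  -6.4  3.7] q [-0.34  0.02  2.21  0.89  0.93 -0.3 ]
xyz [-0.274 -0.001 -0.532] r [0.0001 0.0005 0.0002]
t 15.05 tcp [0.5656 0.0514 0.042 ] gap 0.0003 F [-3.  -6.4  3.7] q [-0.34  0.02  2.21  0.89  0.93 -0.3 ]
xyz [ 0.044 -0.001 -0.787] r [0.0001 0.0005 0.0002]
t 15.05 tcp [0.5656 0.0514 0.042 ] gap 0.0003 F [-3.  -6.4  3.7] q [-0.34  0.02  2.21  0.89  0.93 -0.3 ]
xyz [ 0.269 -0.001 -0.651] r [0.0001 0.0005 0.0002]
```

Emit:
carry_out:
  increments:
    - {"x": -0.02, "y": 0, "z": -0.015, "rx": 0, "ry": 0, "rz": 0, "hand": 0}
    - {"x": -0.08, "y": -0.001, "z": -0.08, "rx": 0, "ry": 0, "rz": 0, "hand": 0}
    - {"x": -0.157, "y": -0.001, "z": -0.173, "rx": 0, "ry": 0, "rz": 0, "hand": 0}
    - {"x": -0.22, "y": -0.001, "z": -0.35, "rx": 0, "ry": 0, "rz": 0, "hand": 0}
    - {"x": -0.274, "y": -0.001, "z": -0.532, "rx": 0, "ry": 0, "rz": 0, "hand": 0}
    - {"x": -0.274, "y": -0.001, "z": -0.532, "rx": 0, "ry": 0, "rz": 0, "hand": 0}
    - {"x": -0.12, "y": -0.001, "z": -0.66, "rx": 0, "ry": 0, "rz": 0, "hand": 0}
    - {"x": 0.044, "y": -0.001, "z": -0.787, "rx": 0, "ry": 0, "rz": 0, "hand": 0}
    - {"x": 0.044, "y": -0.001, "z": -0.787, "rx": 0, "ry": 0, "rz": 0, "hand": 0}
    - {"x": 0.044, "y": -0.001, "z": -0.787, "rx": 0, "ry": 0, "rz": 0, "hand": 0}
    - {"x": 0.044, "y": -0.001, "z": -0.787, "rx": 0, "ry": 0, "rz": 0, "hand": 0}

```text
time: 16.15
tool_pos: [0.4988, -0.0451, 0.1979]
eef_rot: [-0.162, 0.83, 0.442, 0.301]
force: [0.1, 0.1, -1.3]
finger_gap: 0.0006
grasp_force: 0.0
```

```bash
python3 - <<'E'
from h import *
inc(press(-.115,0.001,.21),56.1,40)
c=shot("side","pics/s3.png")
im=cv2.imread("pics/s3.png")
cv2.imwrite("pics/c7.png",cv2.resize(im[150:300,265:405],None,fx=4,fy=4,interpolation=cv2.INTER_CUBIC))
f=lambda p:tuple(np.round((np.array(proj(c,p))-[265,150])*4))
print("tab",f(press(-.05,0,.055)),"ring",f(press(0,0,.02)),f(press(0,0,.065)),"bar0",[f(press(-.089,y,.18)) for y in(-.027,.027)])
E
```

```text
t 16.15 tcp [ 0.4988 -0.0451  0.1979] gap 0.0006 F [ 0.1  0.1 -1.3] q [-0.59 -0.29  2.18  0.72  1.33 -0.21]
xyz [0.228 0.005 0.128] r [-0.0009  0.0003 -0.0004]
tab (np.float64(268.0), np.float64(421.0)) ring (np.float64(300.0), np.float64(419.0)) (np.float64(300.0), np.float64(375.0)) bar0 [(np.float64(271.0), np.float64(333.0)), (np.float64(207.0), np.float64(310.0))]
```

View pics/c7.png

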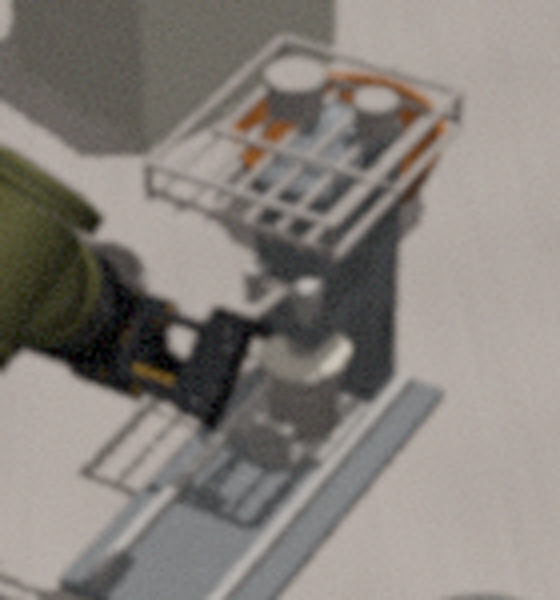

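The side crop shows the ring standing under the white pad at (303,395), as predicted for a tray that is home. The bar's end shows near (265,327), close to its raised position. I approach the lever below the rack edge.

Emit:
carry_out:
  increments:
    - {"x": 0.06, "y": 0.001, "z": 0.03, "rx": 0, "ry": 0, "rz": 0, "hand": 0}
    - {"x": 0.12, "y": 0.003, "z": 0.07, "rx": 0, "ry": 0, "rz": 0, "hand": 0}
    - {"x": 0.18, "y": 0.005, "z": 0.1, "rx": 0, "ry": 0, "rz": 0, "hand": 0}
    - {"x": 0.228, "y": 0.005, "z": 0.128, "rx": 0, "ry": 0, "rz": 0, "hand": 0}
    - {"x": 0.228, "y": 0.005, "z": 0.128, "rx": 0, "ry": 0, "rz": 0, "hand": 0}
    - {"x": 0.228, "y": 0.005, "z": 0.128, "rx": 0, "ry": 0, "rz": 0, "hand": 0}

```text
time: 16.8
tool_pos: [0.5357, 0.007, 0.2101]
eef_rot: [-0.162, 0.83, 0.442, 0.3]
force: [0.7, -0.4, 0.0]
finger_gap: 0.0007
grasp_force: 0.0
```

```bash
cat > lev.py <<'E'
from h import *
s=sensors.get_state();p=s["tool_pos"];u=np.array([np.cos(np.radians(56.1)),np.sin(np.radians(56.1))])
print("press x",((p[:2]-press(0)[:2])@u).round(4),"z",p[2].round(4))
q=s["eef_rot"];R0=Ro.from_quat([q[1],q[2],q[3],q[0]])
for j in (-.15,0,.12,.24,.36,.48,.6,.7,.8,.88,.96,1.0):
    f=np.radians(-10)+j; x=-.030-.06*np.cos(f)-.007*.643; z=.17-.06*np.sin(f)+.007*.766
    print(j,(R0.inv().apply(np.array(press(x,.001,z))-p)/.25).round(3))
E
python3 lev.py
```

```text
press x -0.1156 z 0.2101
-0.15 [ 0.034 -0.001  0.11 ]
0 [ 0.005 -0.001  0.131]
0.12 [-0.016 -0.     0.151]
0.24 [-0.034 -0.     0.173]
0.36 [-0.05  -0.     0.197]
0.48 [-0.062 -0.     0.223]
0.6 [-0.072 -0.     0.25 ]
0.7 [-0.077 -0.     0.274]
0.8 [-0.08   0.     0.297]
0.88 [-0.08   0.     0.317]
0.96 [-0.079  0.     0.336]
1.0 [-0.078  0.     0.345]
```

Emit:
carry_out:
  increments:
    - {"x": 0.005, "y": 0, "z": 0.04, "rx": 0, "ry": 0, "rz": 0, "hand": 0}
    - {"x": 0.005, "y": 0, "z": 0.08, "rx": 0, "ry": 0, "rz": 0, "hand": 0}
    - {"x": 0.005, "y": 0, "z": 0.11, "rx": 0, "ry": 0, "rz": 0, "hand": 0}
    - {"x": 0.005, "y": 0, "z": 0.131, "rx": 0, "ry": 0, "rz": 0, "hand": 0}
    - {"x": -0.005, "y": 0, "z": 0.141, "rx": 0, "ry": 0, "rz": 0, "hand": 0}
    - {"x": -0.016, "y": 0, "z": 0.151, "rx": 0, "ry": 0, "rz": 0, "hand": 0}
    - {"x": -0.025, "y": 0, "z": 0.162, "rx": 0, "ry": 0, "rz": 0, "hand": 0}
    - {"x": -0.034, "y": 0, "z": 0.173, "rx": 0, "ry": 0, "rz": 0, "hand": 0}

```text
time: 17.6
tool_pos: [0.548, 0.024, 0.1729]
eef_rot: [-0.16, 0.83, 0.442, 0.301]
force: [-3.5, -2.4, 1.4]
finger_gap: 0.0008
grasp_force: 2.1
```

```bash
python3 lev.py
```

```text
press x -0.0946 z 0.1729
-0.15 [ 0.065 -0.004 -0.058]
0 [ 0.036 -0.004 -0.037]
0.12 [ 0.015 -0.004 -0.017]
0.24 [-0.003 -0.004  0.005]
0.36 [-0.018 -0.004  0.029]
0.48 [-0.031 -0.004  0.055]
0.6 [-0.04  -0.004  0.082]
0.7 [-0.046 -0.004  0.106]
0.8 [-0.048 -0.004  0.13 ]
0.88 [-0.049 -0.004  0.149]
0.96 [-0.048 -0.004  0.168]
1.0 [-0.047 -0.004  0.177]
```

Emit:
carry_out:
  increments:
    - {"x": -0.01, "y": -0.002, "z": 0.017, "rx": 0, "ry": 0, "rz": 0, "hand": 0}
    - {"x": -0.018, "y": -0.004, "z": 0.029, "rx": 0, "ry": 0, "rz": 0, "hand": 0}
    - {"x": -0.025, "y": -0.004, "z": 0.042, "rx": 0, "ry": 0, "rz": 0, "hand": 0}
    - {"x": -0.031, "y": -0.004, "z": 0.055, "rx": 0, "ry": 0, "rz": 0, "hand": 0}
    - {"x": -0.036, "y": -0.004, "z": 0.068, "rx": 0, "ry": 0, "rz": 0, "hand": 0}
    - {"x": -0.04, "y": -0.004, "z": 0.082, "rx": 0, "ry": 0, "rz": 0, "hand": 0}
    - {"x": -0.043, "y": -0.004, "z": 0.094, "rx": 0, "ry": 0, "rz": 0, "hand": 0}
    - {"x": -0.046, "y": -0.004, "z": 0.106, "rx": 0, "ry": 0, "rz": 0, "hand": 0}
    - {"x": -0.047, "y": -0.004, "z": 0.118, "rx": 0, "ry": 0, "rz": 0, "hand": 0}
    - {"x": -0.048, "y": -0.004, "z": 0.13, "rx": 0, "ry": 0, "rz": 0, "hand": 0}

```text
time: 18.6
tool_pos: [0.554, 0.0349, 0.1405]
eef_rot: [-0.161, 0.829, 0.442, 0.301]
force: [-1.9, -2.2, 0.2]
finger_gap: 0.0003
grasp_force: 1.1
```

```bash
python3 lev.py
```

```text
press x -0.0822 z 0.1405
-0.15 [ 0.111  0.    -0.189]
0 [ 0.082  0.    -0.168]
0.12 [ 0.061  0.    -0.148]
0.24 [ 0.042  0.    -0.126]
0.36 [ 0.027  0.    -0.102]
0.48 [ 0.014  0.    -0.076]
0.6 [ 0.005  0.    -0.049]
0.7 [-0.001  0.    -0.026]
0.8 [-0.003  0.    -0.002]
0.88 [-0.004  0.     0.017]
0.96 [-0.003  0.     0.037]
1.0 [-0.002  0.     0.046]
```

Emit:
carry_out:
  increments:
    - {"x": -0.004, "y": 0, "z": 0.008, "rx": 0, "ry": 0, "rz": 0, "hand": 0}
    - {"x": -0.004, "y": 0, "z": 0.017, "rx": 0, "ry": 0, "rz": 0, "hand": 0}
    - {"x": -0.003, "y": 0, "z": 0.024, "rx": 0, "ry": 0, "rz": 0, "hand": 0}
    - {"x": -0.003, "y": 0, "z": 0.03, "rx": 0, "ry": 0, "rz": 0, "hand": 0}
    - {"x": -0.003, "y": 0, "z": 0.033, "rx": 0, "ry": 0, "rz": 0, "hand": 0}
    - {"x": -0.003, "y": 0, "z": 0.033, "rx": 0, "ry": 0, "rz": 0, "hand": 0}

```text
time: 19.2
tool_pos: [0.5567, 0.0386, 0.1337]
eef_rot: [-0.161, 0.829, 0.442, 0.301]
force: [-0.9, 0.0, 0.2]
finger_gap: 0.0006
grasp_force: 0.3
```

Emit:
carry_out:
  increments:
    - {"x": 0, "y": 0, "z": 0.004, "rx": 0, "ry": 0, "rz": 0, "hand": 0}
    - {"x": 0, "y": 0, "z": 0.008, "rx": 0, "ry": 0, "rz": 0, "hand": 0}
    - {"x": 0, "y": 0, "z": 0.008, "rx": 0, "ry": 0, "rz": 0, "hand": 0}

```text
time: 19.5
tool_pos: [0.5573, 0.0393, 0.1327]
eef_rot: [-0.161, 0.829, 0.442, 0.301]
force: [-5.9, -5.5, 4.9]
finger_gap: 0.0006
grasp_force: 4.0
```

```bash
python3 lev.py | grep -v '^0\.[1-6]'
```

```text
press x -0.0768 z 0.1327
-0.15 [ 0.114 -0.    -0.227]
0 [ 0.085 -0.    -0.206]
0.7 [ 0.003 -0.    -0.063]
0.8 [-0.    -0.    -0.039]
0.88 [-0.001 -0.    -0.02 ]
0.96 [-0.    -0.    -0.001]
1.0 [ 0.001 -0.     0.009]
```

Emit:
carry_out:
  increments:
    - {"x": 0, "y": 0, "z": -0.03, "rx": 0, "ry": 0, "rz": 0, "hand": 0}
    - {"x": 0, "y": 0, "z": -0.08, "rx": 0, "ry": 0, "rz": 0, "hand": 0}
    - {"x": -0.12, "y": 0, "z": -0.18, "rx": 0, "ry": 0, "rz": 0, "hand": 0}
    - {"x": -0.24, "y": 0, "z": -0.28, "rx": 0, "ry": 0, "rz": 0, "hand": 0}
    - {"x": -0.36, "y": 0, "z": -0.38, "rx": 0, "ry": 0, "rz": 0, "hand": 0}
    - {"x": -0.48, "y": 0, "z": -0.48, "rx": 0, "ry": 0, "rz": 0, "hand": 0}
    - {"x": -0.48, "y": 0, "z": -0.48, "rx": 0, "ry": 0, "rz": 0, "hand": 0}
    - {"x": -0.48, "y": 0, "z": -0.48, "rx": 0, "ry": 0, "rz": 0, "hand": 0}
    - {"x": -0.48, "y": 0, "z": -0.48, "rx": 0, "ry": 0, "rz": 0, "hand": 0}

```text
time: 20.4
tool_pos: [0.4634, -0.1003, 0.1477]
eef_rot: [-0.161, 0.829, 0.442, 0.302]
force: [0.1, 0.2, 0.1]
finger_gap: 0.0004
grasp_force: 0.0
```

```bash
python3 - <<'E'
from h import *
c=shot("side","pics/s4.png")
im=cv2.imread("pics/s4.png")
cv2.imwrite("pics/c8.png",cv2.resize(im[150:300,265:405],None,fx=4,fy=4,interpolation=cv2.INTER_CUBIC))
f=lambda p:tuple(np.round((np.array(proj(c,p))-[265,150])*4))
print("ring",f(press(0,0,.02)),f(press(0,0,.065)),"bar",[f(press(-.0724,y,.128)) for y in(-.027,.027)],"tab",[f(press(-.05,y,.055)) for y in(-.018,.018)])
E
```

```text
ring (np.float64(300.0), np.float64(419.0)) (np.float64(300.0), np.float64(375.0)) bar [(np.float64(283.0), np.float64(376.0)), (np.float64(221.0), np.float64(353.0))] tab [(np.float64(288.0), np.float64(429.0)), (np.float64(248.0), np.float64(414.0))]
```

View pics/c8.png

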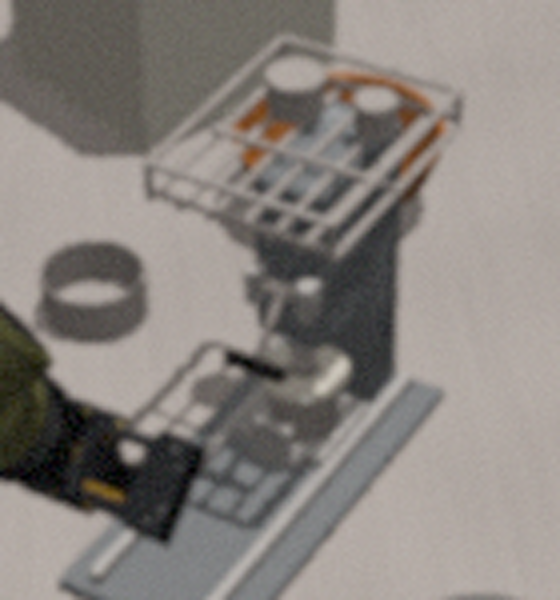

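The side crop shows the bar down from (228,355) to (285,375), matching its fully-down position. The pad (310,370) rests on the ring (303,405), the tray is home, and the robot is clear at (170,480).

```bash
python3 -c "
from h import *
print(order.close_job())"
```

```text
the job is handed in; nothing more can be done
None
```

The job is handed in: the small ring stands in the tray, the tray is home, the lever is at its stop with the pad down on the ring in the last picture, and the arm is clear (I got no verdict back).

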